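# Press a glued shoe sole in the guarded bench press

## Robot

A 6-joint arm with a two-finger parallel gripper is mounted at the origin on the work surface. World frame = base frame: x ahead of the robot, y to its left, z up, the work surface at z = 0. Lengths are in m, angles in rad, forces in N, time in s.
With the tool pointing down it reaches from about 0.375 to 0.975 m from the base axis. Payload 3.8 kg.
Tool frame: the origin (TCP) lies midway between the tips of the shut fingers; the grasp point (between the pads) lies 19 mm behind it; z points along the fingers, y is the line along which they close (so a half turn about z gives the same grasp; the last joint's range is limited). The gripper opens to 85 mm and grips with 20 to 120 N. Pads are 22 mm wide; open, the fingers measure 114 mm over their backs; the gripper's body (76 mm by 85 mm) begins 54 mm behind the grasp point. The pads swing forward as they close: fully open they stand 13 mm farther back than shut.
Start: joints at [-1.167, 0.264, 1.604, -0, 1.274, -0.037], TCP at [0.288, -0.61, 0.231] pointing down, gripper open.
Joint ranges: [-2.63, 2.63], [-0.94, 2.18], [0.31, 2.57], [-1.31, 4.45], [0, 2.66], [-2.55, 2.55]. Speed limits (rad/s): [2.57, 2.57, 3.14, 3.14, 3.14, 3.14].

## Interface

Orientations are given as a rotation vector (axis times angle).
In Python, from workcell import read_state, vision, ticket gives the robot as it stands. The module is installed in compiled form; this text tells all that it offers.
- The arm moves only by the tool jog_arm, never from a script. Its arguments are lists of equal length, an entry for each row: "turn": the turn, a rotation vector about the tool's x, y, z in rad, a list of three; "delta_pos": the shift along the tool's x, y, z in m, a list of three; "gripper": the finger opening in m, from 0 to 0.0854. In form: {"turn": [[rx, ry, rz], ...], "delta_pos": [[dx, dy, dz], ...], "gripper": [gripper, ...]}. A call has 1 to 20 rows; each row shifts and turns the commanded pose from where the row before left it, along the tool's axes as they then stand; what a row does not reach is not made up. A row lasts 1/12 s, in which the tool goes at most 41.7 mm and 7.16 degrees, less where a joint would pass 70% of its speed; a pose out of reach is approached as far as the arm can. A call with a gripper value outside its range is refused whole. The fingers move at their own pace and stop on an object; "grip_force" is the grip in N (left out, the last holds). Time passes only in rows, so rows that do not move let the fingers close. It gives the time, the measured TCP pose, the force, the opening and the grip force at its end, in the units of the state.
- read_state(): the state, without advancing time (a new reading comes with each control period).
- vision.read_camera(name): name is "scene" or "top"; returns the picture (480x640x3 uint8, red, green, blue); there is no depth.
- vision.calibration(name): a dict with "vfov" (degrees; the focal length in pixels is half the picture's height over the tangent of half this angle, whatever the lens; pixels are square), "cx", "cy" (the principal point, pixels), "dist" ([k1, k2, p1, p2, k3] as OpenCV has them; the pictures are not rectified), "R" (3x3) and "t" (3): a world point X has camera coordinates R X + t. Camera axes: x right, y down, z forward; pixel columns grow to the right and rows downward; lengths in m; the calibration is good to about 2 mm. A picture is of the moment at which its call begins. calibration takes no time and is no camera call.
- ticket.finish_job(): hands the job in; it is judged then, once.
The state is a dict: "time": time; "q": joint angles; "joint_vel": joint speeds; "joint_torque": joint torques, N m; "tool_pos": TCP position; "tcp_rot": TCP orientation; "wrist_force": force on the tool from outside, world axes, zero at the start; "torque": the same for the moment, N m; "width": opening from 0.0 (shut) to 1.0 (fully open); "grip_force": force on a finger pad.
Only numpy, scipy, OpenCV 4.12 (cv2) and the standard library are available. Lean on these libraries where they do the work, as an engineer would, in place of code of your own. Each camera call takes 0.05 s, during which the arm holds its last target. There are 200 camera calls.

## Task

Press the shoe sole that lies on the bed of the bench press: first swing the safety catch all the way over outwards, clear of the lever's pin, while the lever is still up, then pull the lever's wooden handle bar down to its stop so that the presser foot clamps the sole, and finish while holding it down there. The lever springs up if let go. Leave the sole lying in its place on the bed, the catch swung out, and do not disturb the jar, the small box and the hammer lying around the press.

Things in the scene. Friction and masses are not known exactly. Their poses are not given: they have to be found in the camera images.
- press: Green bench press, fixed, level. Origin under the middle of its bed at bench height; x points away from the robot at yaw 0, y left, z up. In its frame, mm: base plate x -120 to 150, y +-110, 18 thick; bed 110 x 130, rubber top at z 48; two lever posts at x 100, y +-44, up to z 135; slim catch bracket 18 x 14 at x -70, y -96, up to z 155.
- lever_hinge (a point): Centre of the lever's pivot axis, at (100, 0, 120) mm of the press; the axis is parallel to the press's y.
- lever_angle (a joint): Lever angle, rad: 0 = up (slopes 0.55 up from pivot towards robot), grows as pulled down; stop 0.62. A yoke: two steel arms 8 x 18 mm at y +-60 from pivot to handle, open between but for a cross beam with the foot 100 mm from the pivot. Springs up: 1 to 4 N at the handle, about 12 N at the stop with the foot compressed. Catch in: moves 0.03 only.
- lever: The lever as a whole (steel yoke, pin and wooden bar). Origin at lever_hinge; its -x runs along the arms to the handle bar.
- handle (a point): Wooden bar, 18 mm diameter, 126 long, along the press's y between the arms' free ends (112 mm clear). This point is its middle, 220 mm from lever_hinge: at (-88, 0, 235) mm of the press when up, (-119, 0, 105) when down. Pinch from above with fingers closing along the press's x, or press it down; the bar rolls in the grip along its arc.
- foot: Steel presser foot, 60 x 60 x 12 mm, on a sprung stem (1200 N/m, 20 mm travel, 3.6 N preload) under the lever's cross beam. Origin at the centre of its underside; z along the stem. Meets the sole at about lever 0.5, presses it with 15 to 20 N at the stop and may drag it a few mm.
- catch_hinge (a point): Centre of the catch's pivot, at (-70, -105, 155) mm of the press; its axis is parallel to the press's x.
- catch_angle (a joint): Catch angle, rad: 0 = upright, its block under the lever's side pin (10 mm steel pin, sticks out 40 mm from the right arm 197 mm from lever_hinge), so the lever is blocked. Grows as its top swings outwards (press's -y); stop 1.5. Starts 0 to 0.12. Stiff hinge (0.12 N m), stays where left. Steel, 18 mm wide in x; above the pin only a 6 mm plate outside it.
- knob (a point): Black ball, 26 mm diameter, fixed on the catch's top end. This point is its centre, 107 mm from catch_hinge: at (-70, -111, 262) mm of the press with the catch upright, (-70, -212, 156) at its stop. Its x is the press's x. Free on all sides and above; can be pinched from above along the press's x, and turns in the grip as it swings.
- sole: Flat brown leather shoe sole, 237 mm long, 84 mm wide at the ball, 64 mm at the heel, 10 mm thick, 0.14 kg, lying loose across the bed (its length along the press's y, toe to +y), top at z = 58 of the press. Origin at the centre of its underside. The foot comes down on its middle.
- glue_jar: Closed glass jar, 64 mm diameter, 95 mm high, standing on the bench on the left of the press; origin under its centre. To be left alone.
- tack_box: Small cardboard box, 55 x 40 x 75 mm, standing on the bench on the right of the press; origin under its centre. To be left alone.
- hammer: Hammer lying on the bench farther left. To be left alone.
Things that resemble listed ones, but are neither listed nor needed, are in the scene too. Of the things shaped like the sole, the brown one is meant.

How it is judged:
On the way, in this order (a step that is already met when the one before it is completed fails the run):
1. the catch is swung out with the lever still up (value of joint catch_angle above 0.8 rad and value of joint lever_angle below 0.1 rad), for 0.2 s.
2. the lever is pulled down to its stop by the gripper and the presser foot presses the sole (value of joint lever_angle above 0.57 rad and contact force between foot and sole above 6 N and contact force between the fingers and lever above 3 N), for 0.2 s.
At the end, for the whole second after the job is handed in: Fingers hold the handle down (over 3 N), lever above 0.57 (stop 0.62), the presser foot presses the sole with over 6 N, catch swung out over 0.8 rad, and the sole lies still, flat on the bed (underside within 6 mm of its top), under 30 mm from where it started (all of step 2 and value of joint catch_angle above 0.8 rad and z of sole in the frame of press between 0.042 and 0.054 m and distance of sole from where it was at the start of the episode below 0.03 m and linear speed of sole below 0.02 m/s); the arm keeps its last pose, push and grip.
It fails at once if the jar is disturbed (moved more than 30 mm) (distance of glue_jar from where it was at the start of the episode above 0.03 m).
It fails at once if the small box is disturbed (moved more than 30 mm) (distance of tack_box from where it was at the start of the episode above 0.03 m).
It fails at once if the hammer is disturbed (moved more than 30 mm) (distance of hammer from where it was at the start of the episode above 0.03 m).
It fails at once if the sole is shoved more than 40 mm (distance of sole from where it was at the start of the episode above 0.04 m).
It also fails if it takes over 45 s, if anything falls off the work surface, if the arm or the gripper's body presses on something with over 40 N, if the wrist force passes 120 N, or if a joint passes its speed limit or range.

## Working session

There is one attempt and no reset: what is moved stays moved. The work goes in short steps, Python scripts to look and compute and a tool call to move; the robot and the scene stay as the last step left them, time stands still between calls to the robot, and variables do not carry over. Pictures are saved under pics/ and viewed, at most 10 in all, crops included, and the job is handed in when it is done.

Besides the shell and the picture viewer there is one more tool, called as a command line: name --argument value ..., lists and objects as JSON in quotes. jog_arm: Moves the arm, as the interface text tells. Its arguments: {"type":"object","properties":{"turn":{"type":"array","items":{"type":"array","items":{"type":"number"}}},"delta_pos":{"type":"array","items":{"type":"array","items":{"type":"number"}}},"gripper":{"type":"array","items":{"type":"number"}},"grip_force":{"type":"number"}},"required":["turn","delta_pos","gripper"]}

```bash
mkdir -p pics; cat > h.py <<'E'
import numpy as np, cv2
from workcell import read_state, vision, ticket
def K(c): 
    f=240/np.tan(np.radians(c['vfov'])/2); return np.array([[f,0,c['cx']],[0,f,c['cy']],[0,0,1.]])
def proj(n,X):
    c=vision.calibration(n); p,_=cv2.projectPoints(np.asarray(X,float).reshape(-1,3),cv2.Rodrigues(np.array(c['R'],float))[0],np.array(c['t'],float),K(c),np.array(c['dist'],float)); return p[:,0]
def snap(n,f):
    im=vision.read_camera(n); cv2.imwrite('pics/'+f,im[:,:,::-1]); return im
def onplane(n,uv,z):
    c=vision.calibration(n); R=np.array(c['R']);t=np.array(c['t'])
    u=cv2.undistortPoints(np.array(uv,float).reshape(-1,1,2),K(c),np.array(c['dist'],float))[:,0]
    C=-R.T@t; d=np.c_[u,np.ones(len(u))]@R
    return C+d*((z-C[2])/d[:,2])[:,None]
E
python3 - <<'E'
from h import *
for n in('scene','top'): 
    snap(n,n+'0.png'); c=vision.calibration(n); R=np.array(c['R']);print(n,c['vfov'],-R.T@np.array(c['t']))
s=read_state();print(s['tool_pos'],s['tcp_rot'],s['wrist_force'],s['time'])
E
```

```text
scene 51.98110820022875 [1.2275909  0.17319781 1.25655389]
top 46.07426709822602 [0.35723313 0.07323913 1.51299731]
[ 0.28775794 -0.60985665  0.2300759 ] [-3.06366549e+00 -6.86381008e-01  5.67346287e-04] [ 0.66654345 -0.170284    0.25786541] 0.1
```

View pics/scene0.png

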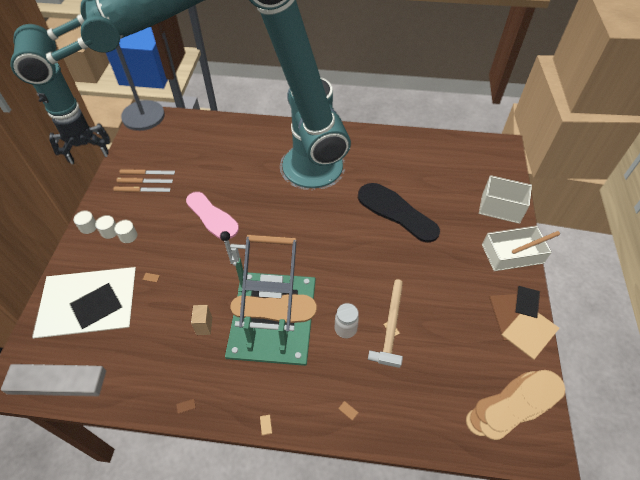

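View pics/top0.png

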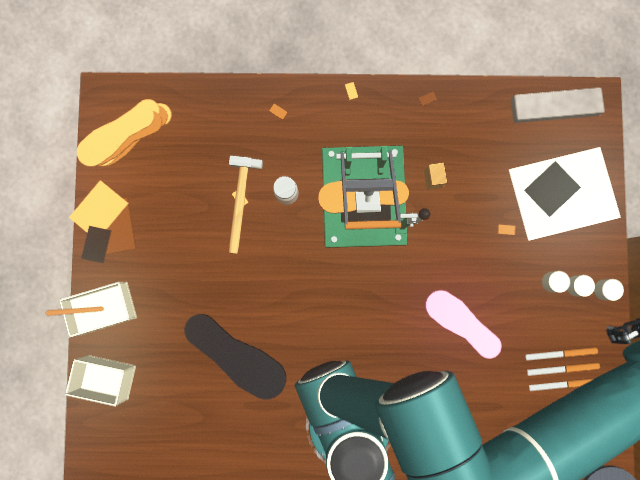

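The scene camera shows the press with its plate corners at (228,359), (308,361) and (315,275), the knob at (225,236) and the bar from (248,239) to (295,241). In the top view the plate corners are (322,148), (404,146), (407,246) and (327,247), the knob is at (424,214), the box is at (437,175) and the jar is at (286,189).

```bash
cat > fit.py <<'E'
from h import *
from scipy.optimize import least_squares
def knob(a): # from vertical offset -6
    v=np.array([-.006,.107]); c,s=np.cos(a),np.sin(a)
    return [-.07,-.105+v[0]*c-v[1]*s,.155+v[1]*c+v[0]*s]
def world(p,L): 
    c,s=np.cos(p[2]),np.sin(p[2]); L=np.asarray(L,float)
    return np.c_[p[0]+c*L[:,0]-s*L[:,1],p[1]+s*L[:,0]+c*L[:,1],L[:,2]]
def pts(p):
    q=[.018]
    return dict(a=[.15,.11,.018],b=[.15,-.11,.018],c=[-.12,-.11,.018],d=[-.12,.11,.018],hl=[-.088,.055,.235],hr=[-.088,-.055,.235],k=knob(p[3]))
O={'top':dict(a=(322,148),b=(404,146),c=(407,246),d=(327,247),k=(424,214)),'scene':dict(b=(228,359),a=(308,361),d=(315,275),k=(225,236))}
def res(p):
    r=[]
    for n in O:
        P=pts(p); k=list(O[n]); r+=list((proj(n,world(p,[P[i] for i in k]))-[O[n][i] for i in k]).ravel())
    return np.array(r)
if __name__=='__main__':
    f=least_squares(res,[.6,-.1,0,.05],loss='soft_l1');p=f.x;print(p);print(res(p).reshape(-1,2).round(1).tolist())
    P=pts(p)
    for k in('hl','hr','k'): print(k,world(p,[P[k]])[0],proj('top',world(p,[P[k]])),proj('scene',world(p,[P[k]])))
    print('box',onplane('top',[(437,168)],.075),onplane('scene',[(201,310)],.075),'jar',onplane('top',[(286,187)],.095))
    np.save('p.npy',p)
    for n in O:
        im=cv2.imread(f'pics/{n}0.png')
        x0,y0=(300,130) if n=='top' else (180,220)
        P=pts(p); 
        c=cv2.resize(im[y0:y0+150,x0:x0+160],None,fx=4,fy=4,interpolation=cv2.INTER_CUBIC)
        for k in P:
            u=(proj(n,world(p,[P[k]]))[0]-[x0,y0]+.5)*4; cv2.drawMarker(c,tuple(int(v) for v in u),(0,0,255),0,10)
        cv2.imwrite(f'pics/{n}fit.png',c)
    cv2.imwrite('pics/fit.png',cv2.resize(np.hstack([cv2.imread('pics/topfit.png'),cv2.imread('pics/scenefit.png')]),(800,375),interpolation=cv2.INTER_AREA))
E
python3 fit.py
```

```text
[ 0.58795163 -0.03471628  0.04679572  0.0132726 ]
[[-1.1, -0.3], [-1.6, -1.2], [0.4, -1.5], [-2.3, 0.6], [-0.4, -0.1], [-3.6, -3.8], [-1.3, 0.2], [-0.3, -0.6], [-0.5, -1.6]]
hl [0.49747514 0.01610699 0.235     ] [[348.5871906 225.9960504]] [[291.90293412 238.87457379]]
hr [ 0.50262079 -0.09377259  0.235     ] [[396.78701508 224.20227905]] [[249.46660434 236.31299803]]
k [ 0.5232871  -0.15028732  0.26191094] [[423.58868245 213.90593647]] [[224.54731989 234.35465202]]
box [[ 0.66814477 -0.21913121  0.075     ]] [[ 0.6469096  -0.21552572  0.075     ]] jar [[0.61097408 0.16940526 0.095     ]]
```

View pics/fit.png

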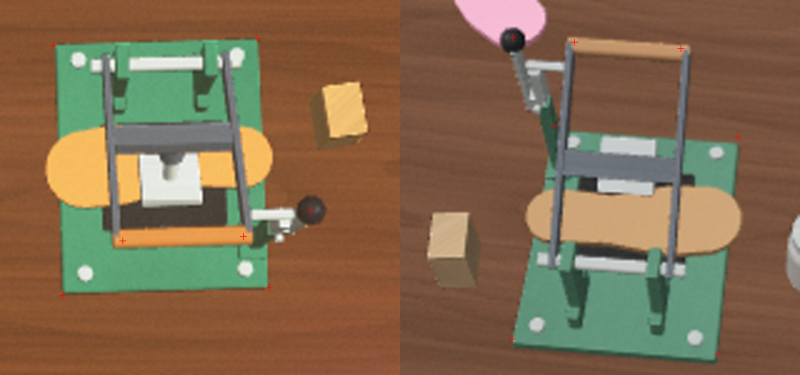

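The fit agrees with both views to within about 1-2 px. The press is at (0.588, -0.035) with yaw 0.047, and the knob is at (0.523, -0.150, 0.262). I'll align the tool's y with the press's x, then go over the knob.

jog_arm --turn '[[0, 0, -0.1177], [0, 0, -0.1177], [0, 0, -0.1177], [0, 0, -0.1177], [0, 0, -0.1177], [0, 0, -0.1177], [0, 0, -0.1177], [0, 0, -0.1177], [0, 0, -0.1177], [0, 0, -0.1177], [0, 0, 0]]' --delta_pos '[[0, 0, -0.012], [0, 0, -0.012], [0, 0, -0.012], [0, 0, -0.012], [0, 0, -0.012], [0, 0, -0.012], [0, 0, -0.012], [0, 0, -0.012], [0, 0, -0.012], [0, 0, -0.012], [0, 0, 0]]' --gripper '[0.085, 0.085, 0.085, 0.085, 0.085, 0.085, 0.085, 0.085, 0.085, 0.085, 0.085]'

```text
time: 1.02
tool_pos: [0.2884, -0.6113, 0.354]
tcp_rot: [2.163, 2.274, -0.002]
wrist_force: [-0.6, -0.2, 0.6]
width: 0.998
grip_force: 0.0
```

jog_arm --turn '[[0, 0, 0], [0, 0, 0], [0, 0, 0], [0, 0, 0], [0, 0, 0], [0, 0, 0], [0, 0, 0], [0, 0, 0], [0, 0, 0], [0, 0, 0], [0, 0, 0], [0, 0, 0], [0, 0, 0], [0, 0, 0], [0, 0, 0], [0, 0, 0], [0, 0, 0], [0, 0, 0]]' --delta_pos '[[0.028, 0.016, 0], [0.028, 0.016, 0], [0.028, 0.016, 0], [0.028, 0.016, 0], [0.028, 0.016, 0], [0.028, 0.016, 0], [0.028, 0.016, 0], [0.028, 0.016, 0], [0.028, 0.016, 0], [0.028, 0.016, 0], [0.028, 0.016, 0], [0.028, 0.016, 0], [0.028, 0.016, 0], [0.028, 0.016, 0], [0.028, 0.016, 0], [0.028, 0.016, 0], [0, 0, 0], [0, 0, 0]]' --gripper '[0.085, 0.085, 0.085, 0.085, 0.085, 0.085, 0.085, 0.085, 0.085, 0.085, 0.085, 0.085, 0.085, 0.085, 0.085, 0.085, 0.085, 0.085]'

```text
time: 2.52
tool_pos: [0.5227, -0.1494, 0.35]
tcp_rot: [-2.167, -2.273, 0.002]
wrist_force: [-0.6, -0.3, -0.4]
width: 0.995
grip_force: 0.0
```

```bash
cat > d.py <<'E'
from h import *
from fit import *
import sys
from scipy.spatial.transform import Rotation as Ro
p=np.load('p.npy')
def delta(L,n=None):
    s=read_state(); R=Ro.from_rotvec(s['tcp_rot']).as_matrix()
    w=world(p,[L])[0]
    print('t',round(s['time'],2),'tcp',np.round(s['tool_pos'],4),'tgt',w.round(4),'tool delta mm',(R.T@(w-s['tool_pos'])*1000).round(1),'\nR',R.round(3).tolist(),'F',np.round(s['wrist_force'],1),'w',round(s['width'],3),'g',s['grip_force'])
E
python3 - <<'E'
from d import *
k=knob(p[3]); k[2]-=.019; delta(k)
a=snap('scene','s1.png'); b=snap('top','t1.png')
cv2.imwrite('pics/c1.png',np.hstack([cv2.resize(a[180:330,170:270],(400,600)),cv2.resize(b[150:300,360:460],(400,600))])[:,:,::-1])
E
```

```text
t 2.52 tcp [ 0.5227 -0.1494  0.35  ] tgt [ 0.5233 -0.1503  0.2429] tool delta mm [ -0.9   0.7 107.1] 
R [[-0.048, 0.999, -0.002], [0.999, 0.048, 0.0], [0.0, -0.002, -1.0]] F [-0.6 -0.3 -0.4] w 0.995 g 0.0
```

View pics/c1.png

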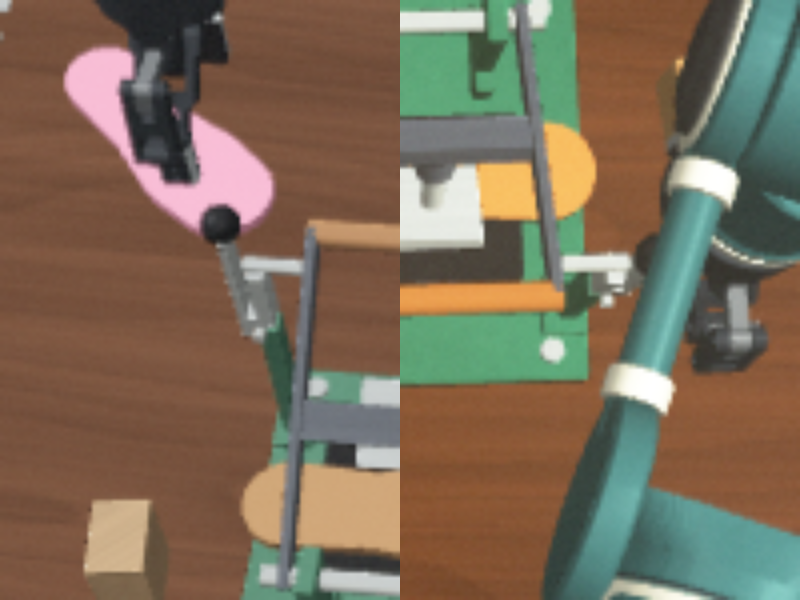

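The closed-in view shows the gripper in line above the knob (scene crop (220,222)), with the lever and pin to its left. I'll descend and pinch.

jog_arm --turn '[[0, 0, 0], [0, 0, 0], [0, 0, 0], [0, 0, 0], [0, 0, 0], [0, 0, 0], [0, 0, 0], [0, 0, 0], [0, 0, 0], [0, 0, 0], [0, 0, 0], [0, 0, 0], [0, 0, 0], [0, 0, 0], [0, 0, 0], [0, 0, 0]]' --delta_pos '[[-0.001, 0.001, 0.02], [0, 0, 0.02], [0, 0, 0.02], [0, 0, 0.02], [0, 0, 0.015], [0, 0, 0.014], [0, 0, 0], [0, 0, 0], [0, 0, 0], [0, 0, 0], [0, 0, 0], [0, 0, 0], [0, 0, 0], [0, 0, 0], [0, 0, 0], [0, 0, 0]]' --gripper '[0.085, 0.085, 0.085, 0.085, 0.085, 0.085, 0.085, 0.04, 0.03, 0.015, 0.015, 0.015, 0.015, 0.015, 0.015, 0.015]' --grip_force 40

```text
time: 3.95
tool_pos: [0.5256, -0.1522, 0.2439]
tcp_rot: [2.165, 2.27, 0.004]
wrist_force: [5.9, -1.0, 3.1]
width: 0.278
grip_force: 39.2
```

```bash
python3 - <<'E'
from d import *
k=knob(p[3]); k[2]-=.019; delta(k)
# arc increments in press y,z
A=np.linspace(p[3],1.42,15)
Y=np.array([knob(a)[1:] for a in A]); print((np.diff(Y,axis=0)*1000).round(1).tolist())
E
```

```text
t 3.95 tcp [ 0.5256 -0.1522  0.2439] tgt [ 0.5233 -0.1503  0.2429] tool delta mm [ 2.  -2.2  1. ] 
R [[-0.047, 0.999, 0.005], [0.999, 0.047, -0.001], [-0.001, 0.005, -1.0]] F [ 5.9 -1.   3.1] w 0.278 g 39.217981696128845
[[-10.7, -1.3], [-10.5, -2.3], [-10.2, -3.4], [-9.8, -4.4], [-9.3, -5.4], [-8.7, -6.3], [-8.1, -7.1], [-7.3, -7.9], [-6.5, -8.6], [-5.6, -9.2], [-4.6, -9.7], [-3.7, -10.1], [-2.6, -10.4], [-1.6, -10.7]]
```

jog_arm --turn '[[0, 0, 0], [0, 0, 0], [0, 0, 0], [0, 0, 0], [0, 0, 0], [0, 0, 0], [0, 0, 0], [0, 0, 0], [0, 0, 0], [0, 0, 0], [0, 0, 0], [0, 0, 0], [0, 0, 0], [0, 0, 0], [0, 0, 0], [0, 0, 0]]' --delta_pos '[[-0.0107, 0.002, 0.0013], [-0.0105, 0, 0.0023], [-0.0102, 0, 0.0034], [-0.0098, 0, 0.0044], [-0.0093, 0, 0.0054], [-0.0087, 0, 0.0063], [-0.0081, 0, 0.0071], [-0.0073, 0, 0.0079], [-0.0065, 0, 0.0086], [-0.0056, 0, 0.0092], [-0.0046, 0, 0.0097], [-0.0037, 0, 0.0101], [-0.0026, 0, 0.0104], [-0.0016, 0, 0.0107], [0, 0, 0], [0, 0, 0]]' --gripper '[0.015, 0.015, 0.015, 0.015, 0.015, 0.015, 0.015, 0.015, 0.015, 0.015, 0.015, 0.015, 0.015, 0.015, 0.015, 0.015]'

```text
time: 5.28
tool_pos: [0.5294, -0.2498, 0.1435]
tcp_rot: [-2.166, -2.271, 0.001]
wrist_force: [-1.5, 1.3, 0.1]
width: 0.28
grip_force: 47.6
```

```bash
python3 - <<'E'
from d import *
k=knob(1.42); k[2]-=.019; delta(k)
a=snap('scene','s2.png')
cv2.imwrite('pics/c2.png',cv2.resize(a[160:340,140:340],(800,600))[:,:,::-1])
E
```

```text
t 5.28 tcp [ 0.5294 -0.2498  0.1435] tgt [ 0.5279 -0.2494  0.1461] tool delta mm [ 0.4 -1.4 -2.6] 
R [[-0.047, 0.999, -0.003], [0.999, 0.047, 0.002], [0.002, -0.003, -1.0]] F [-1.5  1.3  0.1] w 0.28 g 47.589377760887146
```

View pics/c2.png

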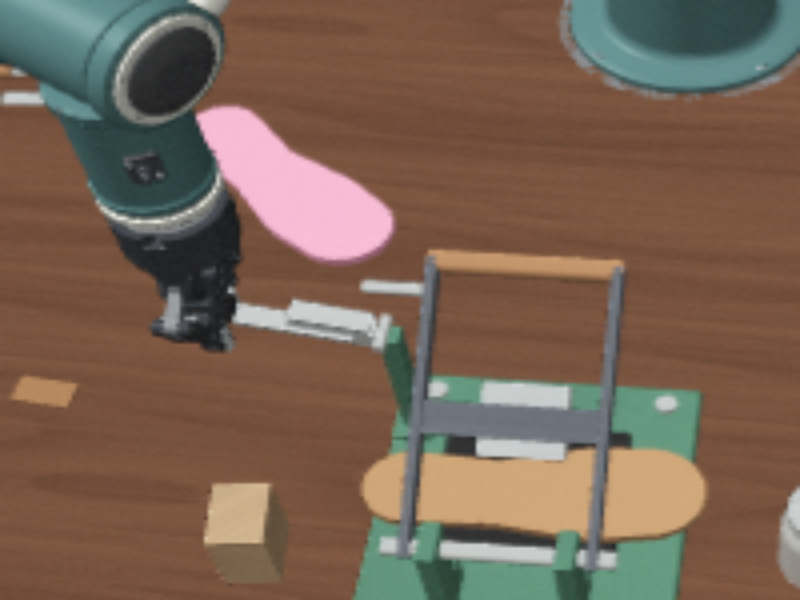

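The catch lies swung out almost flat (held at crop (210,310)), the lever is still up and the sole is untouched. I'll push the catch the last few mm, release it and rise.

jog_arm --turn '[[0, 0, 0], [0, 0, 0], [0, 0, 0], [0, 0, 0], [0, 0, 0], [0, 0, 0], [0, 0, 0], [0, 0, 0], [0, 0, 0], [0, 0, 0], [0, 0, 0], [0, 0, 0], [0, 0, 0], [0, 0, 0], [0, 0, 0], [0, 0, 0], [0, 0, 0], [0, 0, 0]]' --delta_pos '[[0, 0, 0.003], [0, 0, 0.003], [0, 0, 0], [0, 0, 0], [0, 0, 0], [0, 0, 0], [0, 0, 0], [0, 0, 0], [0, 0, 0], [0, 0, -0.02], [0, 0, -0.03], [0, 0, -0.03], [0, 0, -0.03], [0, 0, -0.03], [0, 0, -0.03], [0, 0, -0.02], [0, 0, -0.016], [0, 0, 0]]' --gripper '[0.015, 0.015, 0.015, 0.06, 0.08, 0.08, 0.08, 0.08, 0.08, 0.08, 0.08, 0.08, 0.08, 0.08, 0.08, 0.08, 0.08, 0.08]'

```text
time: 6.83
tool_pos: [0.5322, -0.2519, 0.3507]
tcp_rot: [2.163, 2.267, 0.004]
wrist_force: [-0.1, -0.0, 0.1]
width: 0.937
grip_force: 0.0
```

```bash
python3 - <<'E'
from d import *
delta([-.088,0,.216])
snap('scene','s3.png');snap('top','t3.png')
E
```

```text
t 6.83 tcp [ 0.5322 -0.2519  0.3507] tgt [ 0.5    -0.0388  0.216 ] tool delta mm [214.9 -23.1 133.6] 
R [[-0.047, 0.999, 0.008], [0.999, 0.047, -0.004], [-0.004, 0.007, -1.0]] F [-0.1 -0.   0.1] w 0.937 g 0.0
```

jog_arm --turn '[[0, 0, 0], [0, 0, 0], [0, 0, 0], [0, 0, 0], [0, 0, 0], [0, 0, 0], [0, 0, 0], [0, 0, 0], [0, 0, 0], [0, 0, 0], [0, 0, 0], [0, 0, 0]]' --delta_pos '[[0.0215, -0.0021, 0], [0.0215, -0.0021, 0], [0.0215, -0.0021, 0], [0.0215, -0.0021, 0], [0.0215, -0.0021, 0], [0.0215, -0.0021, 0], [0.0215, -0.0021, 0], [0.0215, -0.0021, 0], [0.0215, -0.0021, 0], [0.0215, -0.0021, 0], [0, 0, 0], [0, 0, 0]]' --gripper '[0.08, 0.08, 0.08, 0.08, 0.08, 0.08, 0.08, 0.08, 0.08, 0.08, 0.08, 0.08]'

```text
time: 7.93
tool_pos: [0.4984, -0.0363, 0.3434]
tcp_rot: [-2.165, -2.274, 0.003]
wrist_force: [-0.6, 0.6, -0.2]
width: 0.93
grip_force: 0.0
```

```bash
python3 - <<'E'
from d import *
delta([-.088,0,.216])
a=cv2.imread('pics/s3.png'); b=snap('scene','s4.png')[:,:,::-1]
cv2.imwrite('pics/c4.png',np.hstack([cv2.resize(x[170:320,150:350][:, :133*200//200+67],(400,300)) for x in (a,b)]))
E
```

```text
t 7.93 tcp [ 0.4984 -0.0363  0.3434] tgt [ 0.5    -0.0388  0.216 ] tool delta mm [ -2.6   2.  127.4] 
R [[-0.049, 0.999, -0.003], [0.999, 0.049, 0.0], [0.0, -0.003, -1.0]] F [-0.6  0.6 -0.2] w 0.93 g 0.0
```

View pics/c4.png

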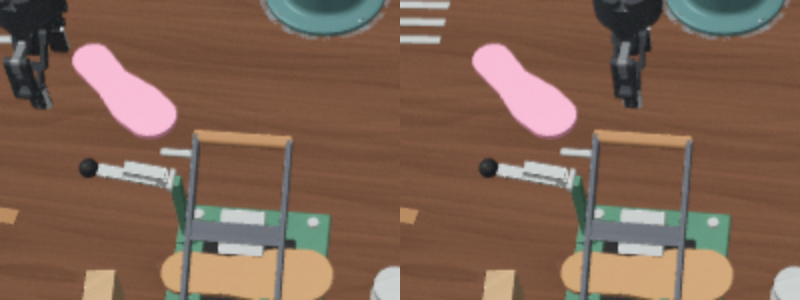

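The catch stays fully out (knob at (88,168)) and the lever is up and untouched. I'll descend on the bar and pinch it.

jog_arm --turn '[[0, 0, 0], [0, 0, 0], [0, 0, 0], [0, 0, 0], [0, 0, 0], [0, 0, 0], [0, 0, 0], [0, 0, 0], [0, 0, 0], [0, 0, 0], [0, 0, 0], [0, 0, 0], [0, 0, 0], [0, 0, 0], [0, 0, 0], [0, 0, 0], [0, 0, 0]]' --delta_pos '[[-0.002, 0.003, 0.021], [0, 0, 0.021], [0, 0, 0.021], [0, 0, 0.021], [0, 0, 0.021], [0, 0, 0.021], [0, 0, 0], [0, 0, 0], [0, 0, 0], [0, 0, 0], [0, 0, 0], [0, 0, 0], [0, 0, 0], [0, 0, 0], [0, 0, 0], [0, 0, 0], [0, 0, 0]]' --gripper '[0.08, 0.08, 0.08, 0.08, 0.08, 0.08, 0.08, 0.04, 0.03, 0.02, 0.008, 0.008, 0.008, 0.008, 0.008, 0.008, 0.008]' --grip_force 40

```text
time: 9.4
tool_pos: [0.503, -0.0391, 0.2197]
tcp_rot: [2.168, 2.272, 0.001]
wrist_force: [4.8, -0.7, -2.2]
width: 0.195
grip_force: 39.3
```

```bash
python3 - <<'E'
from d import *
delta([-.088,0,.216])
A=.55-np.linspace(0,.62,15)
H=np.c_[.1-.22*np.cos(A),.12+.22*np.sin(A)]; print((np.diff(H,axis=0)*1000).round(1).tolist())
E
```

```text
t 9.4 tcp [ 0.503  -0.0391  0.2197] tgt [ 0.5    -0.0388  0.216 ] tool delta mm [ 0.4 -2.9  3.7] 
R [[-0.047, 0.999, 0.001], [0.999, 0.047, -0.0], [-0.0, 0.001, -1.0]] F [ 4.8 -0.7 -2.2] w 0.195 g 39.32263433933258
[[-4.9, -8.4], [-4.5, -8.6], [-4.1, -8.8], [-3.7, -9.0], [-3.3, -9.1], [-2.9, -9.3], [-2.5, -9.4], [-2.1, -9.5], [-1.7, -9.6], [-1.3, -9.7], [-0.8, -9.7], [-0.4, -9.7], [0.0, -9.7], [0.5, -9.7]]
```

jog_arm --turn '[[0, 0, 0], [0, 0, 0], [0, 0, 0], [0, 0, 0], [0, 0, 0], [0, 0, 0], [0, 0, 0], [0, 0, 0], [0, 0, 0], [0, 0, 0], [0, 0, 0], [0, 0, 0], [0, 0, 0], [0, 0, 0], [0, 0, 0]]' --delta_pos '[[0, -0.0029, 0.0084], [0, -0.0045, 0.0086], [0, -0.0041, 0.0088], [0, -0.0037, 0.009], [0, -0.0033, 0.0091], [0, -0.0029, 0.0093], [0, -0.0025, 0.0094], [0, -0.0021, 0.0095], [0, -0.0017, 0.0096], [0, -0.0013, 0.0097], [0, -0.0008, 0.0097], [0, -0.0004, 0.0097], [0, 0, 0.0097], [0, 0, 0], [0, 0, 0]]' --gripper '[0.008, 0.008, 0.008, 0.008, 0.008, 0.008, 0.008, 0.008, 0.008, 0.008, 0.008, 0.008, 0.008, 0.008, 0.008]' --grip_force 60

```text
time: 10.65
tool_pos: [0.4717, -0.0403, 0.0985]
tcp_rot: [-2.168, -2.272, 0.001]
wrist_force: [-3.9, -0.9, 9.0]
width: 0.192
grip_force: 67.7
```

```bash
python3 - <<'E'
from d import *
delta([-.119,0,.086])
E
```

```text
t 10.65 tcp [ 0.4717 -0.0403  0.0985] tgt [ 0.4691 -0.0403  0.086 ] tool delta mm [ 0.1 -2.6 12.5] 
R [[-0.047, 0.999, -0.002], [0.999, 0.047, 0.0], [0.0, -0.002, -1.0]] F [-3.9 -0.9  9. ] w 0.192 g 67.65998840332031
```

jog_arm --turn '[[0, 0, 0], [0, 0, 0], [0, 0, 0], [0, 0, 0], [0, 0, 0], [0, 0, 0], [0, 0, 0]]' --delta_pos '[[0, 0.001, 0.004], [0, 0.001, 0.004], [0, 0, 0.004], [0, 0, 0.002], [0, 0, 0], [0, 0, 0], [0, 0, 0]]' --gripper '[0.008, 0.008, 0.008, 0.008, 0.008, 0.008, 0.008]'

```text
time: 11.23
tool_pos: [0.4722, -0.0403, 0.0856]
tcp_rot: [-2.166, -2.271, 0.005]
wrist_force: [-11.2, -1.6, 19.5]
width: 0.187
grip_force: 69.7
```

```bash
python3 - <<'E'
from d import *
delta([-.119,0,.086])
b=snap('scene','s5.png'); cv2.imwrite('pics/c5.png',cv2.resize(b[170:380,150:400],(800,600))[:,:,::-1])
E
```

```text
t 11.23 tcp [ 0.4722 -0.0403  0.0856] tgt [ 0.4691 -0.0403  0.086 ] tool delta mm [ 0.2 -3.1 -0.4] 
R [[-0.047, 0.999, -0.005], [0.999, 0.047, 0.0], [0.0, -0.005, -1.0]] F [-11.2  -1.6  19.5] w 0.187 g 69.694744348526
```

View pics/c5.png

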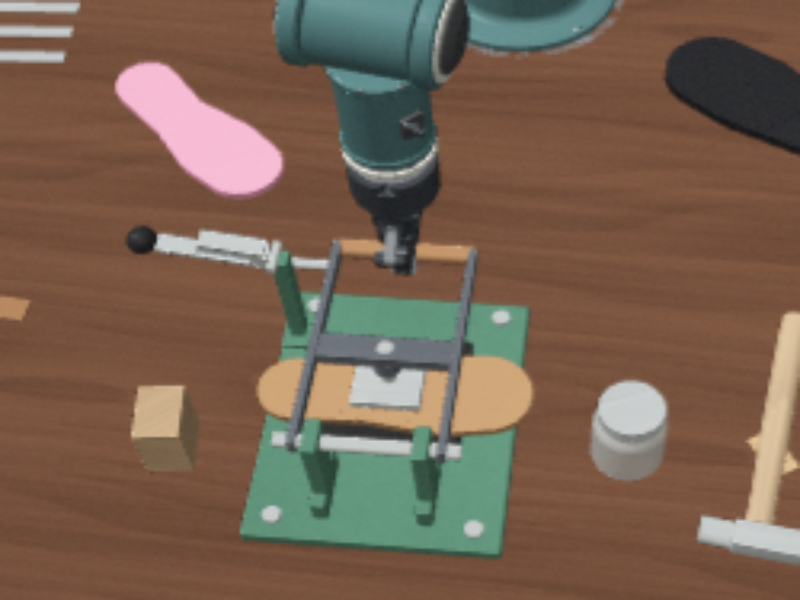

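The lever is down, the foot is on the sole, and the catch is out at (140,240). Next is a small confirming push to check the stop, easing the side load.

jog_arm --turn '[[0, 0, 0], [0, 0, 0], [0, 0, 0], [0, 0, 0], [0, 0, 0], [0, 0, 0]]' --delta_pos '[[0, -0.001, 0.002], [0, -0.001, 0], [0, 0, 0], [0, 0, 0], [0, 0, 0], [0, 0, 0]]' --gripper '[0.008, 0.008, 0.008, 0.008, 0.008, 0.008]'

```text
time: 11.78
tool_pos: [0.4723, -0.0403, 0.0852]
tcp_rot: [-2.168, -2.273, 0.0]
wrist_force: [-10.1, 0.7, 24.1]
width: 0.191
grip_force: 70.3
```

```bash
python3 - <<'E'
from d import *
delta([-.119,0,.086])
for a in(.5,.57,.62):
    A=.55-a; print(a,proj('scene',world(p,[[.1-.22*np.cos(A),y,.12+.22*np.sin(A)] for y in(-.06,.06)])).round(1).tolist())
E
```

```text
t 11.78 tcp [ 0.4723 -0.0403  0.0852] tgt [ 0.4691 -0.0403  0.086 ] tool delta mm [ 0.2 -3.2 -0.8] 
R [[-0.047, 0.999, -0.001], [0.999, 0.047, 0.0], [0.0, -0.001, -1.0]] F [-10.1   0.7  24.1] w 0.191 g 70.30766129493713
0.5 [[253.7, 249.2], [296.5, 251.8]]
0.57 [[254.3, 252.2], [296.7, 254.9]]
0.62 [[254.7, 254.6], [296.9, 257.2]]
```

Commanding 2 mm more moved the bar only 0.4 mm and the force rose to 24 N, and the bar's pixels match lever 0.62, so it is at its stop.

```bash
python3 -c "
from workcell import ticket; print(ticket.finish_job())"
```

```text
the job is handed in; nothing more can be done
None
```

I swung the catch fully out, pulled the lever down to its stop and handed the job in at about 12 s with the gripper still holding it there; the hand-in returned no verdict. In the last picture the foot is on the sole and the jar, box and hammer look undisturbed.

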